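# Sort the labelled kitchen tins into the keep and discard trays

## Robot

A 6-joint arm with a two-finger parallel gripper is mounted at the origin on the work surface. World frame = base frame: x ahead of the robot, y to its left, z up, the work surface at z = 0. Lengths are in m, angles in rad, forces in N, time in s.
With the tool pointing down it reaches from about 0.275 to 0.725 m from the base axis. Payload 15.9 kg.
Tool frame: the origin (TCP) lies midway between the tips of the shut fingers; the grasp point (between the pads) lies 19 mm behind it; z points along the fingers, y is the line along which they close (so a half turn about z gives the same grasp; the last joint's range is limited). The gripper opens to 85 mm and grips with 20 to 120 N. Pads are 22 mm wide; open, the fingers measure 114 mm over their backs; the gripper's body (76 mm by 85 mm) begins 54 mm behind the grasp point. The pads swing forward as they close: fully open they stand 13 mm farther back than shut.
Start: joints at [-1.252, 0.213, -0.034, 1.323, 0, 1.571], TCP at [0.157, -0.475, 0.231] pointing down, gripper open.
Joint ranges: [-2.98, 2.98], [-0.74, 1.72], [-1.14, 1.35], [-2.1, 2.04], [-1.57, 1.44], [-3.14, 3.14]. Speed limits (rad/s): [1.89, 1.89, 2.39, 2.57, 3.14, 3.14].

## Interface

Orientations are given as a unit quaternion [w, x, y, z].
In Python, from rig import robot, jaws, kinematics, readout, read_camera, camera_params, finish_job gives the robot as it stands. Calls block until the motion is done:
- robot.reach(position, orientation): joint-space move of the TCP to a pose.
- robot.line_to(position, rotation=None, max_speed=0.15, f_stop=None): straight line of the TCP; rotation=None keeps the orientation; max_speed is the mean speed in m/s. With f_stop (N) it stops when the force on the tool has changed by that much, and returns True; else False.
- robot.move_joints(angles): joint-space move.
- jaws.gripper_to(opening): opening from 0.0 (shut) to 1.0 (fully open); the grip force is fixed at half the most; returns when the fingers have stopped.
- robot.sleep(seconds).
- kinematics.inverse_kinematics(position, orientation): joint angles nearest the present ones, or None.
- readout.state(): the state.
- read_camera(name): name is "scene" or "side" or "wrist"; returns the picture (420x560x3 uint8, blue, green, red); there is no depth.
- camera_params(name): a dict with "camera_matrix" (3x3 intrinsics, pixels), "dist_coeffs" ([k1, k2, p1, p2, k3] as OpenCV has them; the pictures are not rectified), "xyz" and "attitude" of the camera in the world. Camera axes: x right, y down, z forward; pixel columns grow to the right and rows downward; lengths in m; the calibration is good to about 2 mm. A picture is of the moment at which its call begins: read the wrist's pose just before it. camera_params takes no time and is no camera call; for the wrist camera it gives the pose at the moment of the call.
A pose or a line that the arm cannot do raises robot.MotionError and nothing moves.
- finish_job(): hands the job in; it is judged then, once.
The state is a dict: "clock": time; "q": joint angles; "qd": joint speeds; "tau": joint torques, N m; "position": TCP position; "eef_rot": TCP orientation; "force": force on the tool from outside, world axes, zero at the start; "ft_torque": the same for the moment, N m; "finger_gap": opening from 0.0 (shut) to 1.0 (fully open); "grasp_force": force on a finger pad.
Only numpy, scipy, OpenCV 4.12 (cv2) and the standard library are available. Lean on these libraries where they do the work, as an engineer would, in place of code of your own. Each camera call takes 0.05 s, during which the arm holds its last target. There are 200 camera calls.

## Task

The storage tins have been checked and marked on their lids: stand the one with the round label in the wooden tray with the end grips, to keep, and the one with the long strip label in the plain steel tray, to be emptied. Each tin must end upright and flat on the floor of its tray; set it down rather than letting it fall, and leave the unlabelled tin and everything else on the worktop where it stands.

Things in the scene. Friction and masses are not known exactly. Their poses are not given: they have to be found in the camera images.
- tin_round: storage tin, upright: steel box 100 mm long (its x) x 60 mm wide (its y) with a flush dark wood lid, 110 mm high in all; about 0.35 kg, rigid, plain sides, best gripped across the 60 mm width in the top 40 mm, so that the palm stays clear of the lid. Origin: centre of its underside, z up. On the middle of its lid a round white paper label, 46 mm across
- tin_strip: storage tin, upright: steel box 100 mm long (its x) x 60 mm wide (its y) with a flush dark wood lid, 110 mm high in all; about 0.35 kg, rigid, plain sides, best gripped across the 60 mm width in the top 40 mm, so that the palm stays clear of the lid. Origin: centre of its underside, z up. On the middle of its lid a white paper strip label, 90 x 16 mm, along its length
- tin_plain: storage tin, upright: steel box 100 mm long (its x) x 60 mm wide (its y) with a flush dark wood lid, 110 mm high in all; about 0.35 kg, rigid, plain sides, best gripped across the 60 mm width in the top 40 mm, so that the palm stays clear of the lid. Origin: centre of its underside, z up. No label on its lid. To be left alone
- tray_wood: shallow wooden tray with a solid grip block (22 x 60 mm, as low as the rim) on each short end, fixed to the worktop; inside 130 mm long (its x) x 90 mm wide (its y), so a tin fits only lengthwise, either way round; floor 5 mm thick, walls 5 mm thick with their rim 20 mm above the worktop. Origin: centre of its underside, z up; the tin's origin is 5 mm above it when seated
- tray_steel: shallow plain steel tray without grips, fixed to the worktop; inside 130 mm long (its x) x 90 mm wide (its y), so a tin fits only lengthwise, either way round; floor 5 mm thick, walls 5 mm thick with their rim 20 mm above the worktop. Origin: centre of its underside, z up; the tin's origin is 5 mm above it when seated
- jar: bystander: small glass jar, 40 mm across, 85 mm high, loose, between the trays. Origin: centre of its underside
- mug: bystander: white mug, 76 mm across, 90 mm high, loose. Origin: centre of its underside, handle at +y
- mill: bystander: dark wood pepper mill, 52 mm across, 150 mm high, loose. Origin: centre of its underside
- bowl: bystander: white bowl, 100 mm across, 55 mm high, loose. Origin: centre of its underside
- spoon: bystander: wooden spoon, 200 mm long along its x, lying loose
Mind the look-alikes: they are no part of the job. Leave any blue look-alike of the tin_strip alone.

How it is judged:
By the outcome, as a careful person would: the job done as asked, in the order asked, and still so for the second after the job is handed in, with the robot touching nothing.
It also fails if it takes over 58 s, if anything falls off the work surface, if the arm or the gripper's body presses on something with over 40 N, if the wrist force passes 120 N, or if a joint passes its speed limit or range.

## Working session

There is one attempt and no reset: what is moved stays moved. The work goes in short steps, each a Python script; the robot and the scene stay as the last script left them, time stands still between calls to the robot, and variables do not carry over. Pictures are saved under pics/ and viewed, at most 10 in all, crops included, and the job is handed in when it is done.

```bash
mkdir -p pics; ls; python3 - <<'E'
from rig import *
import cv2
for n in ("scene","side"):
    cv2.imwrite(f"pics/{n}0.png",read_camera(n)); print(n,camera_params(n))
print(readout.state()); print(camera_params("wrist"))
E
```

```text
pics
scene {'camera_matrix': array([[422.33911589,   0.        , 274.3416561 ],
       [  0.        , 422.33911589, 207.30886575],
       [  0.        ,   0.        ,   1.        ]]), 'dist_coeffs': array([0.01645006, 0.        , 0.        , 0.        , 0.        ]), 'xyz': array([ 1.29671463, -0.75326032,  0.80689611]), 'attitude': array([-0.43266624,  0.80840544,  0.35366106, -0.18494438])}
side {'camera_matrix': array([[393.13236611,   0.        , 289.60367016],
       [  0.        , 393.13236611, 208.93883684],
       [  0.        ,   0.        ,   1.        ]]), 'dist_coeffs': array([-0.0943269,  0.       ,  0.       ,  0.       ,  0.       ]), 'xyz': array([0.352683  , 0.78184441, 0.64742171]), 'attitude': array([ 0.02432721, -0.07665815,  0.89738385, -0.43385936])}
{'clock': 0.1, 'q': array([-1.25199152e+00,  2.13344650e-01, -3.49774210e-02,  1.32347610e+00,
        1.38286741e-05,  1.57078657e+00]), 'qd': array([ 0.00147606, -0.00183645,  0.00101333,  0.0001848 , -0.00054748,
       -0.00054006]), 'tau': array([ 7.90722170e-04, -6.87240958e+01,  4.87810171e+01,  1.21170661e-02,
       -2.45379209e-05, -9.63833855e-06]), 'position': array([ 0.15662895, -0.47452797,  0.23085431]), 'eef_rot': array([-4.95667738e-04,  9.87321417e-01,  1.58733008e-01, -7.26811008e-05]), 'force': array([ 0.22453569,  0.2511692 , -0.70175768]), 'ft_torque': array([-0.01755934, -0.00696881, -0.01233993]), 'grasp_force': 0.0, 'finger_gap': 0.9952907695156696}
{'camera_matrix': array([[313.26107608,   0.        , 285.17060108],
       [  0.        , 313.26107608, 208.26986516],
       [  0.        ,   0.        ,   1.        ]]), 'dist_coeffs': array([-0.06948964,  0.        ,  0.        ,  0.        ,  0.        ]), 'xyz': array([ 0.23620215, -0.44893599,  0.3733357 ]), 'attitude': array([ 0.1325522 ,  0.79956919, -0.57783004, -0.09608059])}
```

View pics/scene0.png

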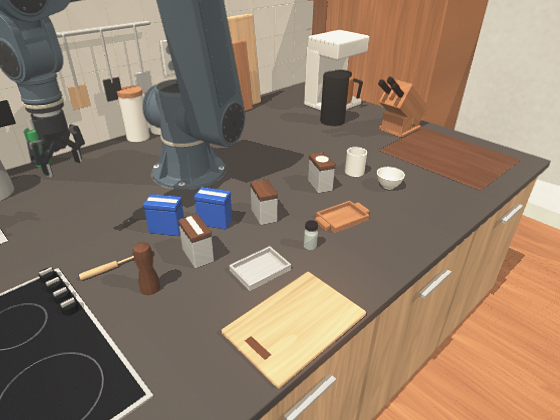

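View pics/side0.png

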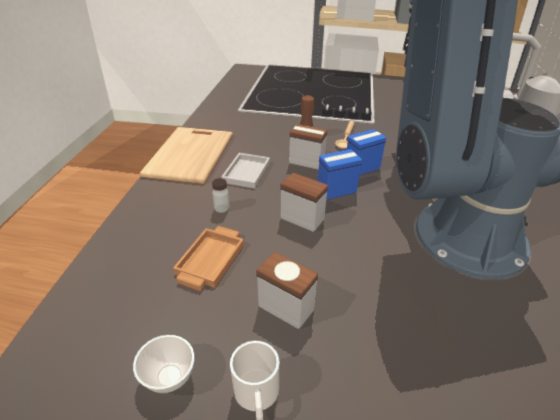

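View crops.

The scene view shows the round-label tin at about (321,172), the strip tin at (197,240), the plain tin at (264,200), the wood tray at (342,216), the steel tray at (260,268), and two blue look-alikes. The side view has the round tin at (287,285), the strip tin at (308,147), the wood tray at (210,256) and the steel tray at (246,170). I'll enlarge both.

```bash
python3 - <<'E'
import cv2
a=cv2.imread("pics/scene0.png")[140:300,170:380]; cv2.imwrite("pics/sc.png",cv2.resize(a,None,fx=3.75,fy=3.75,interpolation=cv2.INTER_CUBIC))
a=cv2.imread("pics/side0.png")[115:335,160:360]; cv2.imwrite("pics/si.png",cv2.resize(a,None,fx=2.7,fy=2.7,interpolation=cv2.INTER_CUBIC))
E
```

```text
(no output)
```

View pics/sc.png

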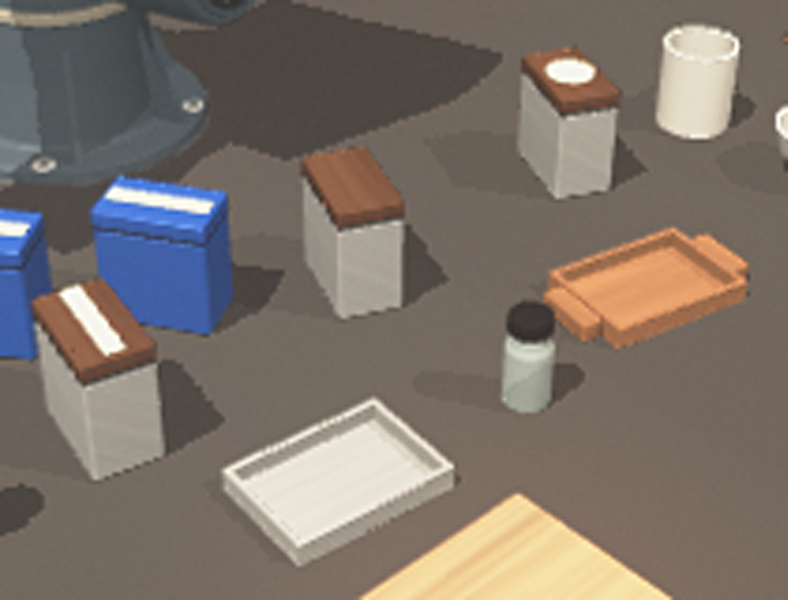

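View pics/si.png

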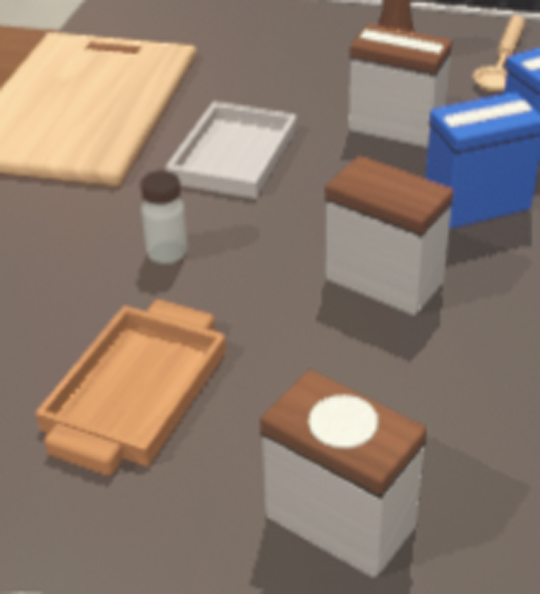

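The crops give lid and rim corners for both target tins and both trays from the two views. I'll fit their poses from these.

```bash
cat > h.py <<'E'
import numpy as np, cv2
from scipy.optimize import least_squares
from scipy.spatial.transform import Rotation as R
from rig import *
def cam(n):
    p=camera_params(n); a=p["attitude"]
    return p["camera_matrix"],p["dist_coeffs"],np.array(p["xyz"]),R.from_quat(a[[1,2,3,0]]).as_matrix()
def back(c,px,z):
    K,D,t,M=c
    n=cv2.undistortPoints(np.array(px,float).reshape(-1,1,2),K,D)[:,0]
    d=np.c_[n,np.ones(len(n))]@M.T
    return (t+d*((z-t[2])/d[:,2])[:,None])[:,:2]
def rect(p,L,W):
    x,y,a=p; c,s=np.cos(a),np.sin(a)
    q=np.array([[1,1],[-1,1],[-1,-1],[1,-1]])*[L/2,W/2]
    return q@np.array([[c,s],[-s,c]])+[x,y]
def fit(P,L,W):
    P=np.array(P)   # N x 4 x 2 world points; unordered
    def res(p):
        r=rect(p,L,W); out=[]
        for s in P:
            d=np.linalg.norm(s[:,None]-r[None],axis=2); out.append((s-r[d.argmin(1)]).ravel())
        return np.concatenate(out)
    return min((least_squares(res,[*P.mean((0,1)),a]) for a in np.arange(0,3.1,.4)),key=lambda f:f.cost)
E
python3 - <<'E'
from h import *
S=lambda l:(np.array(l)+.5)/3.75-.5+[170,140]
T=lambda l:(np.array(l)+.5)/2.7-.5+[160,115]
o={"round":(.11,.1,.06,[(521,62),(575,47),(619,94),(568,112)],[(261,422),(312,372),(425,434),(380,490)]),
"strip":(.11,.1,.06,[(35,305),(100,281),(157,350),(86,382)],[(351,48),(367,26),(451,40),(441,72)]),
"plain":(.11,.1,.06,[(303,161),(363,148),(403,208),(341,226)],[(327,194),(362,158),(451,193),(418,232)]),
"wood":(.02,.14,.1,[(549,276),(674,229),(747,274),(618,326)],[(125,307),(224,345),(150,450),(39,412)]),
"steel":(.02,.14,.1,[(223,474),(375,399),(454,465),(298,546)],[(217,103),(297,116),(250,186),(169,166)])}
sc,si=cam("scene"),cam("side")
for k,(z,L,W,a,b) in o.items():
    A,B=back(sc,S(a),z),back(si,T(b),z)
    for P in ([A],[B],[A,B]):
        f=fit(P,L,W); print(k,f.x.round(4),"deg",np.degrees(f.x[2]).round(1)%180,"rms mm",(1e3*np.sqrt((f.fun**2).mean())).round(1))
for n,c,px in(("jar",sc,S([(527,403)])),("jar",si,T([(165,255)])),("mug",sc,S([(693,128)])),("blue corner",sc,S([(96,212)])),):
    print(n,back(c,px,0))
E
```

```text
round [0.4347 0.2861 2.7884] deg 159.8 rms mm 4.9
round [0.4228 0.2996 2.6841] deg 153.8 rms mm 1.4
round [ 0.4288  0.2929 -0.4037] deg 156.9 rms mm 7.6
strip [ 0.4638 -0.2713 -0.1792] deg 169.7 rms mm 3.1
strip [ 0.4508 -0.2577  2.9395] deg 168.4 rms mm 4.9
strip [ 0.4573 -0.2645  2.9508] deg 169.1 rms mm 7.8
plain [0.4403 0.0041 2.7582] deg 158.0 rms mm 3.6
plain [0.4285 0.0212 2.7324] deg 156.6 rms mm 3.6
plain [0.4344 0.0127 2.7456] deg 157.3 rms mm 8.2
wood [0.6173 0.192  1.4066] deg 80.6 rms mm 4.3
wood [0.6137 0.193  1.3461] deg 77.1 rms mm 3.6
wood [0.6155 0.1925 1.3765] deg 78.9 rms mm 4.6
steel [ 0.6247 -0.1745  1.4837] deg 85.0 rms mm 1.5
steel [ 0.6212 -0.1724  1.4326] deg 82.1 rms mm 2.6
steel [ 0.623  -0.1734  1.4581] deg 83.5 rms mm 3.0
jar [[0.65039016 0.0035732 ]]
jar [[0.6454193  0.01040933]]
mug [[0.45912724 0.46082133]]
blue corner [[ 0.17875576 -0.08919613]]
```

The tin fits differ by about 15 mm between the cameras, while the trays agree. I'll check from close by with the wrist camera.

```bash
cat >> h.py <<'E'
def quat(a):  # tool down, tool x at yaw a
    c,s=np.cos(a),np.sin(a)
    q=R.from_matrix(np.array([[c,s,0],[s,-c,0],[0,0,-1]])).as_quat()
    return q[[3,0,1,2]]
def shot(name):
    c=cam("wrist"); im=read_camera("wrist"); cv2.imwrite(f"pics/{name}.png",im); np.save(f"pics/{name}.npy",np.array([*c[2],*c[3].ravel()])); return im
def wcam(name):
    v=np.load(f"pics/{name}.npy"); p=camera_params("wrist"); return p["camera_matrix"],p["dist_coeffs"],v[:3],v[3:].reshape(3,3)
E
python3 - <<'E'
from h import *
D=np.radians
for n,p,a in(("r",(.425,.292,.07),156.5),("w",(.6155,.1925,.08),78.9),("s",(.454,-.268,.07),169),("t",(.623,-.1734,.08),83.5)):
    for k in(0,180): 
        q=kinematics.inverse_kinematics(p,quat(D(a+k))); print(n,a+k,None if q is None else np.round(q,2))
robot.reach((.425,.292,.27),quat(D(156.5-180)))
print(readout.state()["clock"],readout.state()["q"].round(2))
shot("w1")
E
```

```text
r 156.5 [ 0.6   0.33 -0.3   0.94  0.    1.01]
r 336.5 [ 0.6   0.33 -0.3   0.94  0.   -2.13]
w 78.9 [0.3  0.57 0.11 1.11 0.   2.07]
w 258.9 [ 0.3   0.57  0.11  1.11  0.   -1.07]
s 169 [-0.53  0.35 -0.26  0.95  0.   -0.34]
s 349 [-0.53  0.35 -0.26  0.95  0.    2.8 ]
t 83.5 [-0.27  0.58  0.12  1.11  0.    1.41]
t 263.5 [-0.27  0.58  0.12  1.11  0.   -1.73]
3.1917 [ 0.6   0.24  0.1   1.43 -0.   -2.13]
```

View pics/w1.png

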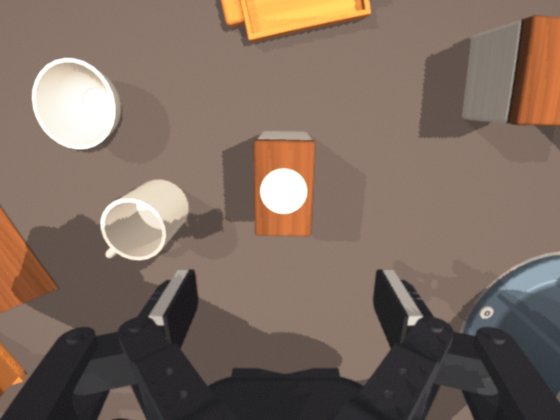

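The wrist view is centred on the round-label tin, with lid corners near (255,140), (314,140), (313,236) and (256,236). The mug and bowl are well to the left.

```bash
python3 - <<'E'
from h import *
c=wcam("w1"); print(c[2],c[3].round(3))
px=[(254.5,139.5),(314,139.5),(313,236.5),(255.5,236.5)]
for z in(.1,.105,.11):
    P=back(c,px,z); f=fit([P],.1,.06); print(z,f.x.round(4),np.degrees(f.x[2])%180,1e3*np.sqrt((f.fun**2).mean()),np.linalg.norm(np.roll(P,1,0)-P,axis=1).round(4),"label",back(c,[(283.7,191)],z))
E
```

```text
[0.50201716 0.25808928 0.41244754] [[-0.4   -0.868 -0.296]
 [-0.917  0.378  0.128]
 [ 0.001  0.323 -0.947]]
0.1 [ 0.4226  0.2935 -0.4117] 156.4097477620864 1.5815570844995555 [0.104  0.0586 0.104  0.0626] label [[0.42223782 0.29425662]]
0.105 [ 0.4239  0.2929 -0.4117] 156.40974473483155 1.0804373515240617 [0.1023 0.0576 0.1023 0.0616] label [[0.42351451 0.29367785]]
0.11 [ 0.4251  0.2923 -0.4117] 156.40974613198745 0.8719553352577429 [0.1006 0.0567 0.1006 0.0606] label [[0.42479119 0.29309907]]
```

```bash
python3 - <<'E'
from h import *
D=np.radians
print("wood seen",back(wcam("w1"),[(247,38),(370,12)],.02).round(4),"pred",rect((.6155,.1925,1.3765),.14,.1).round(4))
a=D(156.4-180); p=np.array([.425,.2923,.07])
robot.reach((p[0],p[1],.15),quat(a))
print(robot.line_to(p,max_speed=.08,f_stop=15))
print(jaws.gripper_to(0.0)); s=readout.state(); print(s["finger_gap"],s["grasp_force"],s["position"],s["clock"])
robot.line_to((p[0],p[1],.22),max_speed=.12)
s=readout.state(); print(s["finger_gap"],s["grasp_force"],s["force"],s["clock"])
robot.reach((.6155,.1925,.22),quat(D(78.9+180)))
s=readout.state(); print(s["position"],s["finger_gap"],s["clock"])
shot("w2"); cv2.imwrite("pics/s2.png",np.hstack([cv2.resize(read_camera("scene")[140:300,210:410],None,fx=2,fy=2),cv2.resize(read_camera("side")[130:290,140:340],None,fx=2,fy=2)]))
E
```

```text
wood seen [[0.5844 0.2693]
 [0.5547 0.1309]] pred [[0.58   0.2708]
 [0.5529 0.1335]
 [0.651  0.1142]
 [0.6781 0.2515]]
False
False
0.6957449448671532 63.36340673267841 [0.42533043 0.29260965 0.07062308] 5.3
0.6936936710477569 64.79010947048664 [-0.00445296 -0.55277843 -3.10966882] 6.7
[0.61495613 0.19291598 0.21974448] 0.6914332136922631 7.6917
```

View pics/w2.png

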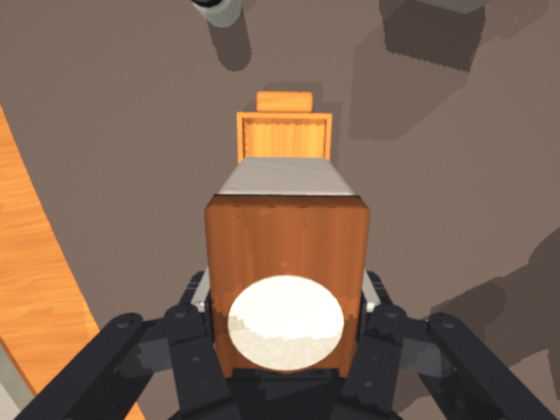

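The round tin is held and lined up over the wood tray. The far rim corners are at (237.5,114) and (332,114).

```bash
python3 - <<'E'
from h import *
D=np.radians
P=back(wcam("w2"),[(237.5,114),(332,114)],.02); d=P[1]-P[0]; w=np.linalg.norm(d); e=d/w; n=np.array([-e[1],e[0]])
m=P.mean(0); n*=np.sign((np.array([.6155,.1925])-m)@n); c=m+.07*n
yaw=np.degrees(np.arctan2(n[1],n[0]))%180; print(w,c,yaw)
if np.hypot(*(c-[.6155,.1925]))<.012 and abs(yaw-78.9)<5:
    t=(c+[.6155,.1925])/2; g=quat(D(yaw+180))
    robot.reach((*t,.2),g); robot.line_to((*t,.1),max_speed=.1)
    print(robot.line_to((*t,.0735),max_speed=.03,f_stop=6)); s=readout.state(); print(s["position"],s["force"])
    robot.sleep(.2); jaws.gripper_to(1.0); robot.sleep(.2)
    robot.line_to((*t,.2),max_speed=.12); print(readout.state()["clock"])
    a=D(169+180); robot.reach((.454,-.268,.27),quat(a)) if 0 else robot.reach((.454,-.268,.27),quat(D(169)))
    shot("w3"); print(readout.state()["clock"],readout.state()["q"])
    cv2.imwrite("pics/s3.png",np.hstack([cv2.resize(read_camera("scene")[140:300,210:410],None,fx=2,fy=2),cv2.resize(read_camera("side")[130:290,140:340],None,fx=2,fy=2)]))
E
```

```text
0.09964298648402332 [0.61545145 0.19082734] 79.06583167333726
True
[0.61525548 0.19155181 0.07561648] [-0.65510588 -1.25280298  6.19128639]
11.975
13.8167 [-5.31790125e-01  2.68874995e-01  1.34413879e-01  1.43667296e+00
  1.18739741e-04 -3.41542506e-01]
```

View pics/w3.png

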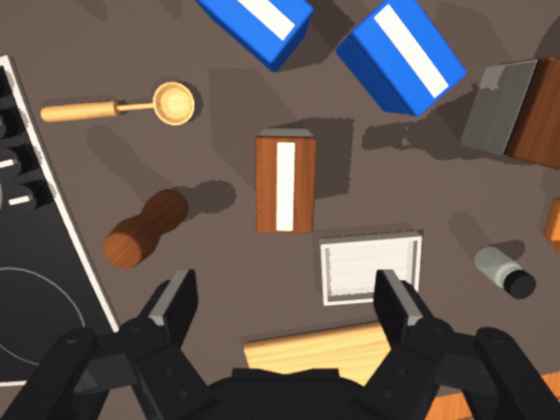

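View pics/s3.png

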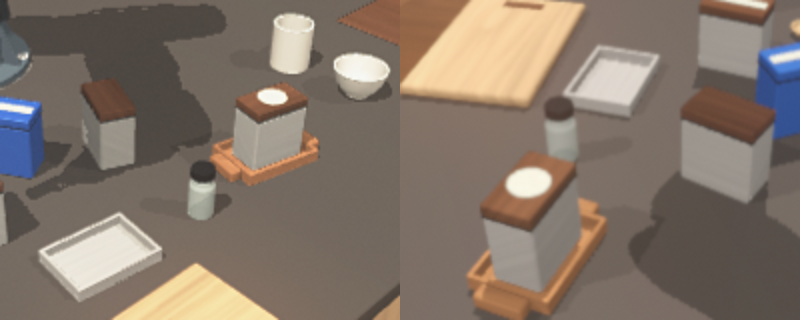

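The round tin stands upright inside the wood tray. The strip tin's lid corners are at (257,137), (316,137), (314,234) and (257,234), clear of the mill and the blue boxes. The steel tray rim is at (320,240), (421,233) and (324,304).

```bash
python3 - <<'E'
from h import *
D=np.radians
c=wcam("w3"); P=back(c,[(256.5,136.5),(316,136.5),(314.5,234),(257,234)],.11)
f=fit([P],.1,.06); x,y,a=f.x; a=D(np.degrees(a)%180); print(x,y,np.degrees(a),1e3*np.sqrt((f.fun**2).mean()))
print(back(c,[(320,240),(421,233),(324,304)],.02).round(4),rect((.623,-.1734,1.4581),.14,.1).round(4))
assert np.hypot(x-.454,y+.268)<.012 and abs(np.degrees(a)-169)<6
robot.reach((x,y,.15),quat(a)); print(robot.line_to((x,y,.07),max_speed=.08,f_stop=15))
jaws.gripper_to(0.0); robot.line_to((x,y,.22),max_speed=.12)
s=readout.state(); print(s["finger_gap"],s["grasp_force"],s["force"],s["clock"])
robot.reach((.623,-.1734,.22),quat(D(83.5)))
s=readout.state(); print(s["position"],s["finger_gap"],s["clock"])
shot("w4")
E
```

```text
0.4533296632257239 -0.2666922875039361 168.9454618774581 0.904541110745248
[[ 0.5588 -0.2392]
 [ 0.5753 -0.1003]
 [ 0.6634 -0.2491]] [[ 0.5812 -0.0982]
 [ 0.5654 -0.2373]
 [ 0.6648 -0.2486]
 [ 0.6806 -0.1095]]
False
0.6971754695728576 64.96790528297424 [-1.00701497 -0.29022853 -4.54528215] 17.375
[ 0.62275481 -0.17364733  0.21992799] 0.6959601802193588 18.9167
```

View pics/w4.png

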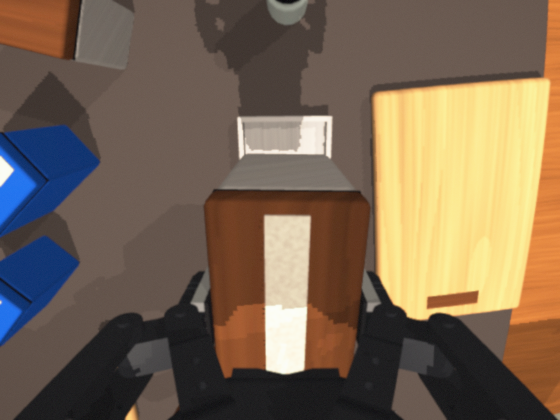

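The strip tin is held and aligned over the steel tray, with far rim corners at (237.5,117) and (332,117).

```bash
python3 - <<'E'
from h import *
D=np.radians; t0=np.array([.623,-.1734])
P=back(wcam("w4"),[(237.5,117),(332,116.5)],.02); d=P[1]-P[0]; w=np.linalg.norm(d); e=d/w; n=np.array([-e[1],e[0]])
m=P.mean(0); n*=np.sign((t0-m)@n); c=m+.07*n
yaw=np.degrees(np.arctan2(n[1],n[0]))%180; print(w,c,yaw)
assert np.hypot(*(c-t0))<.012 and abs(yaw-83.5)<5
t=(c+t0)/2; g=quat(D(yaw))
robot.reach((*t,.2),g); robot.line_to((*t,.1),max_speed=.1)
print(robot.line_to((*t,.0735),max_speed=.03,f_stop=6)); s=readout.state(); print(s["position"],s["force"])
robot.sleep(.2); jaws.gripper_to(1.0); robot.sleep(.2)
robot.line_to((*t,.2),max_speed=.12)
robot.reach((.4,-.25,.3),g); print(readout.state()["clock"])
cv2.imwrite("pics/s4.png",np.hstack([cv2.resize(read_camera("scene")[140:340,130:390],None,fx=1.5,fy=1.5),cv2.resize(read_camera("side")[90:290,140:400],None,fx=1.5,fy=1.5)]))
E
```

```text
0.09993660128323342 [ 0.62299817 -0.17549882] 83.85204302763147
True
[ 0.62265577 -0.17426702  0.07559156] [-1.37333645  0.27033876  8.21388152]
24.1
```

View pics/s4.png

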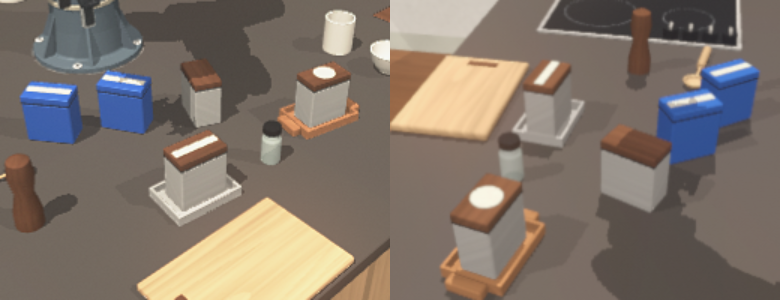

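Both tins stand upright inside their trays, and the plain tin, jar, mill and blue boxes look undisturbed.

```bash
python3 -c "from rig import *; print(finish_job())"
```

```text
the job is handed in; nothing more can be done
None
```

The job is handed in: the round-label tin stands upright in the wooden tray and the strip-label tin upright in the steel tray, both set down under force control by about 24 s, with the other objects seen in the last pictures apparently undisturbed.

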